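# Fold back the bifold door of the dowel-block bay

### The job

Two open-topped plywood bays stand side by side on the bench, each with a small bifold door that is partly folded. Open the bay that holds the dowel block: push its door in and fold it right back, both panels together against the side of the bay. Leave the other bay's door and the dowel block where they are.

Things in the scene. Friction and masses are not known exactly. Their poses are not given: they have to be found in the camera images.
- peg_door (a joint): Fold angle (rad) of the bifold door of the bay with the dowel block: 0 flat across the bay's mouth, 1.53 folded right back (end stop). It is how far the jamb panel has turned about its pivot at the left jamb, seen from the robot. Starts partly folded, the fold pointing into the bay, away from the robot; light friction (about 1 N at the fold), stays where left.
- peg_door_fold (a point): Point on that door's upright steel fold pin, on its axis, 140 mm above the bench. The pin is 16 mm across and stands up past the 118 mm high panels to 165 mm. x: the way the fold moves as the door folds open; y: along the jamb panel to its pivot, 110 mm away; z up. The pin thus runs on an arc of 110 mm radius, into the bay and then to its left wall.
- other_door_fold (a point): The same point on the fold pin of the other bay's door, to be left alone. That bay is built alike but holds a stack of white cards; either may stand on the left. Each bay is plywood, fixed, 240 mm deep, 280 mm wide, walls 10 mm thick and 120 mm high, turned up to 18 degrees; its door has two wooden panels, each 110 wide, 10 thick; the second one's free end slides along a floor track.
- peg_block_center (a point): The dowel block, loose: a wooden block 50 x 120 x 45 mm with two rows of five wooden dowels standing 35 mm out of its top (80 mm high in all), at the back of its bay, out of the door's way. The point is at its centre, half-way up; x is along its short side, y along its long side.

How it is judged:
At the end, for the whole second after the job is handed in: The door of the dowel-block bay is folded back to more than 1.34 rad (within about 11 degrees of its end stop) and at rest; the other door's fold and the dowel block are within 20 mm of where they started (value of joint peg_door above 1.34 rad and velocity of joint peg_door below 0.05 rad/s and distance of each of other_door_fold, peg_block_center from where it was at the start of the episode below 0.02 m); the robot touches nothing.
It fails at once if the other bay's door is moved by more than 20 mm at its fold (distance of other_door_fold from where it was at the start of the episode above 0.02 m).
It fails at once if the dowel block is shifted by more than 20 mm (distance of peg_block_center from where it was at the start of the episode above 0.02 m).
It also fails if it takes over 32 s, if anything falls off the work surface, if the arm or the gripper's body presses on something with over 40 N, if the wrist force passes 120 N, or if a joint passes its speed limit or range.

### The arm

A 7-joint arm with a two-finger parallel gripper is mounted at the origin on the work surface. World frame = base frame: x ahead of the robot, y to its left, z up, the work surface at z = 0. Lengths are in m, angles in rad, forces in N, time in s.
With the tool pointing down it reaches from about 0.4 to 0.85 m from the base axis. Payload 4.5 kg.
Tool frame: the origin (TCP) lies between the finger pads; the fingertips stand r.tip_reach ahead of it and the grasp point (between the pads) lies 11 mm behind it (r.tip_reach is the distance from the TCP to the fingertips, in m); z points along the fingers, y is the line along which they close (so a half turn about z gives the same grasp; the last joint's range is limited). The gripper opens to 88 mm and grips with 3 to 60 N. Pads are 18 mm wide; open, the fingers measure 123 mm over their backs; the gripper's body (75 mm by 187 mm) begins 45 mm behind the grasp point.
Start: joints at [1.293, 0.689, -0.195, 1.565, 0.157, 0.902, -0.215], TCP at [0.192, -0.595, 0.247] pointing down, gripper open.
Joint ranges: [-3.01, 3.01], [-0.46, 2.08], [-1.47, 1.51], [0.13, 2.56], [-1, 4.14], [0.04, 2.09], [-2.66, 2.66]. Speed limits (rad/s): [2.57, 2.57, 3.14, 3.14, 3.14, 3.14, 3.14].

### API

Orientations are given as a unit quaternion [x, y, z, w].
In Python, from plant import r, vision, workorder gives the robot as it stands.
- The arm moves only by the tool drive_tool, never from a script. Its argument "targets" is a list of rows, each an object of numbers: "tx", "ty", "tz": the shift along the world's x, y, z in units of 0.03 m (1.0 is 0.03 m); "wx", "wy", "wz": the turn, a rotation vector about the world's x, y, z in units of 60 degrees (1.0 is 60 degrees); "claw": the opening, from -1 (shut) to 1 (fully open). A call has exactly 8 rows; each row shifts and turns the commanded pose from where the row before left it; what a row does not reach is not made up. A row lasts 1/10 s, in which the tool goes at most 50 mm and 8.59 degrees, less where a joint would pass 70% of its speed; a pose out of reach is approached as far as the arm can. A call with a number of a shift or a turn outside -1 to 1 is refused whole. A call with a gripper value outside its range is refused whole. The fingers move at their own pace and stop on an object; "force" is the grip in N (left out, the last holds). Time passes only in rows, so rows that do not move let the fingers close, or fill a call up. It gives the time, the measured TCP pose, the force, the opening and the grip force at its end, in the units of the state.
- r.get_state(): the state, without advancing time (a new reading comes with each control period).
- vision.snapshot(name): name is "scene" or "top" or "wrist"; returns a dict with "image" (420x560x3 uint8, blue, green, red), "range_z" (420x560 float32, m along the optical axis (not along the pixel's ray), 0 where there is no reading), "K" (3x3 intrinsics, pixels), "cam_to_world" (4x4, takes a point from camera to world coordinates). Camera axes: x right, y up, looking along -z (the intrinsics and any distortion apply to the point x, -y, -z); pixel columns grow to the right and rows downward; lengths in m; the calibration is good to about 2 mm. A picture is of the moment at which its call begins.
- workorder.finish_job(): hands the job in; it is judged then, once.
The state is a dict: "clock": time; "q": joint angles; "qd": joint speeds; "joint_torque": joint torques, N m; "tool_pos": TCP position; "eef_rot": TCP orientation; "contact_force": force on the tool from outside, world axes, zero at the start; "moment": the same for the moment, N m; "opening": opening from 0.0 (shut) to 1.0 (fully open); "finger_force": force on a finger pad.
Only numpy, scipy, OpenCV 4.12 (cv2) and the standard library are available. Lean on these libraries where they do the work, as an engineer would, in place of code of your own. Each camera call takes 0.05 s, during which the arm holds its last target. There are 200 camera calls.

## Working session

There is one attempt and no reset: what is moved stays moved. The work goes in short steps, Python scripts to look and compute and a tool call to move; the robot and the scene stay as the last step left them, time stands still between calls to the robot, and variables do not carry over. Pictures are saved under pics/ and viewed, at most 10 in all, crops included, and the job is handed in when it is done.

Besides the shell and the picture viewer there is one more tool, called as a command line: name --argument value ..., lists and objects as JSON in quotes. drive_tool: Moves the arm, as the interface text tells. Its arguments: {"type":"object","properties":{"targets":{"type":"array","items":{"type":"object","properties":{"tx":{"type":"number"},"ty":{"type":"number"},"tz":{"type":"number"},"wx":{"type":"number"},"wy":{"type":"number"},"wz":{"type":"number"},"claw":{"type":"number"}}}},"force":{"type":"number"}},"required":["targets"]}

```bash
mkdir -p pics
python3 - <<'E'
from plant import r, vision
import cv2,numpy as np
for n in("top","scene"):
    s=vision.snapshot(n);cv2.imwrite(f"pics/{n}0.png",s["image"]);np.savez(f"{n}0.npz",**s)
    print(n,s["K"].tolist(),s["cam_to_world"].round(3).tolist())
st=r.get_state();print(r.tip_reach,st["clock"],st["tool_pos"],st["eef_rot"],st["opening"])
E
```

```text
top [[455.38568151483474, 0.0, 285.94721051969015], [0.0, 455.38568151483474, 202.3931020949537], [0.0, 0.0, 1.0]] [[0.004, 0.982, -0.188, 0.331], [-1.0, 0.002, -0.013, 0.013], [-0.012, 0.188, 0.982, 1.115], [0.0, 0.0, 0.0, 1.0]]
scene [[475.72929071689697, 0.0, 285.9185236566893], [0.0, 475.72929071689697, 209.61306715261455], [0.0, 0.0, 1.0]] [[-0.083, -0.576, 0.814, 1.29], [0.996, -0.063, 0.057, 0.102], [0.019, 0.815, 0.579, 0.67], [0.0, 0.0, 0.0, 1.0]]
0.008 0.1 [ 0.19152097 -0.59435232  0.24598313] [ 9.87866907e-01  1.55300596e-01 -1.91769714e-04 -8.13306479e-04] 0.9992613985721065
```

View pics/top0.png

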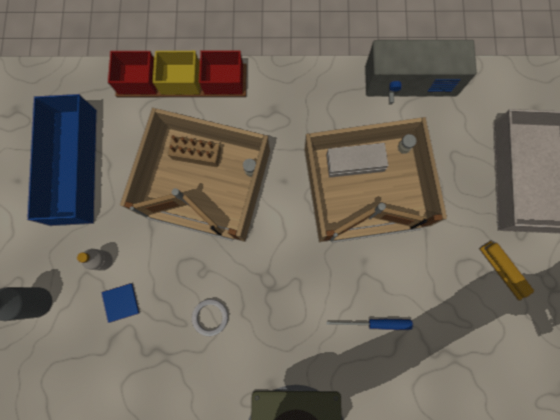

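View pics/scene0.png

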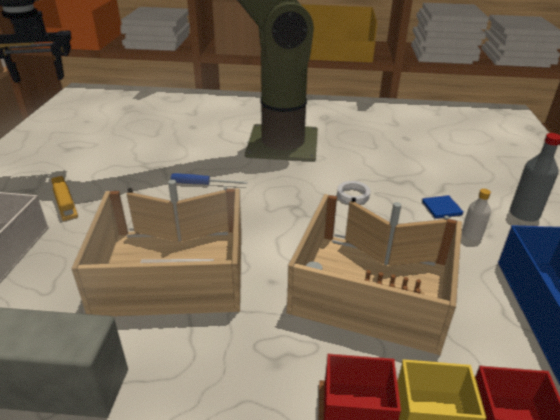

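The left bay (block at about (193,148) in top) is the target. Its pin top is near (176,190), left jamb near (130,207), and a loose grey cylinder stands at (250,166). I'll enlarge this and measure.

```bash
cat > h.py <<'E'
import numpy as np
def ray(s,u,v):
    K=s["K"];d=np.array([(u-K[0,2])/K[0,0],-(v-K[1,2])/K[1,1],-1.]);T=s["cam_to_world"]
    return T[:3,3],T[:3,:3]@d
def onz(s,u,v,z):
    o,d=ray(s,u,v);return o+d*(z-o[2])/d[2]
def cloud(s):
    v,u=np.indices(s["range_z"].shape);K=s["K"];z=s["range_z"].astype(float)
    P=np.stack([(u-K[0,2])/K[0,0]*z,-(v-K[1,2])/K[1,1]*z,-z],-1);T=s["cam_to_world"]
    P=P@T[:3,:3].T+T[:3,3];P[z<=0]=np.nan;return P
E
python3 - <<'E'
from h import *;import cv2
s=np.load("top0.npz");P=cloud(s)
cv2.imwrite("pics/topz.png",cv2.resize(s["image"][95:250,110:280],None,fx=4.5,fy=3.8*4.5/4.5,interpolation=cv2.INTER_CUBIC))
h=P[...,2];m=(h>.135)&(h<.2)
n,l,st,c=cv2.connectedComponentsWithStats(m.astype(np.uint8))
for i in range(1,n):
    if st[i,4]>5: print(st[i],c[i].round(1),np.nanmedian(P[l==i],0).round(3), onz(s,*c[i],.165).round(3))
# wall-top 0.11-.13 within left bay region
for (a,b) in((.105,.13),(.06,.09)):
    m=((h>a)&(h<b)).astype(np.uint8); m[:, :100]=0; m[:95]=0
    n,l,st,c=cv2.connectedComponentsWithStats(m)
    for i in range(1,n):
        if st[i,4]>40: print(a,st[i],c[i].round(1),np.nanmedian(P[l==i],0).round(3))
print("scene")
s=np.load("scene0.npz");P=cloud(s);h=P[...,2]
for x in((395,205),(174,182)):print(onz(s,*x,.165).round(3))
for x in((394,215),(394,225),(174,190)):print(P[x[1],x[0]].round(3))
E
```

```text
[171 188  11  10  71] [175.9 192.7] [0.535 0.261 0.163] [0.533 0.26  0.165]
[376 203   9   9  65] [379.9 207.1] [ 0.503 -0.175  0.162] [ 0.503 -0.174  0.165]
[  0 288  20  33 488] [  7.7 303.3] [0.301 0.605 0.145] [0.301 0.595 0.165]
0.105 [ 120  108  148  129 2189] [190.6 162.2] [0.626 0.273 0.119]
0.105 [ 305  117  142  121 2143] [372.9 168.8] [ 0.615 -0.154  0.118]
0.105 [180 194  37  37 234] [198.6 211.6] [0.502 0.221 0.118]
0.105 [380 208  47  16 244] [404.5 214.8] [ 0.494 -0.238  0.117]
0.06 [ 503  109   57  121 1297] [518.5 163.4] [ 0.633 -0.499  0.079]
0.06 [130 117 131  87 807] [175.8 146.8] [0.685 0.336 0.075]
0.06 [311 126 126  89 789] [393.8 152.7] [ 0.681 -0.275  0.075]
0.06 [402 135  14  13 145] [408.3 140.9] [ 0.681 -0.266  0.069]
0.06 [230 143  39  96 180] [253.2 193.5] [0.549 0.102 0.074]
0.06 [329 153  14  19  62] [333.7 162.8] [ 0.626 -0.086  0.061]
0.06 [243 159  13  13 133] [248.6 164.9] [0.622 0.114 0.069]
0.06 [136 200  50  15 156] [159.4 206.3] [0.52  0.32  0.076]
0.06 [376 214  44  13 111] [399.2 219.5] [ 0.49  -0.235  0.075]
0.06 [281 415  30   5  92] [295.2 417.6] [0.063 0.005 0.073]
scene
[0.543 0.255 0.165]
[ 0.511 -0.176  0.165]
[0.546 0.256 0.144]
[0.548 0.259 0.122]
[ 0.511 -0.178  0.146]
```

View pics/topz.png

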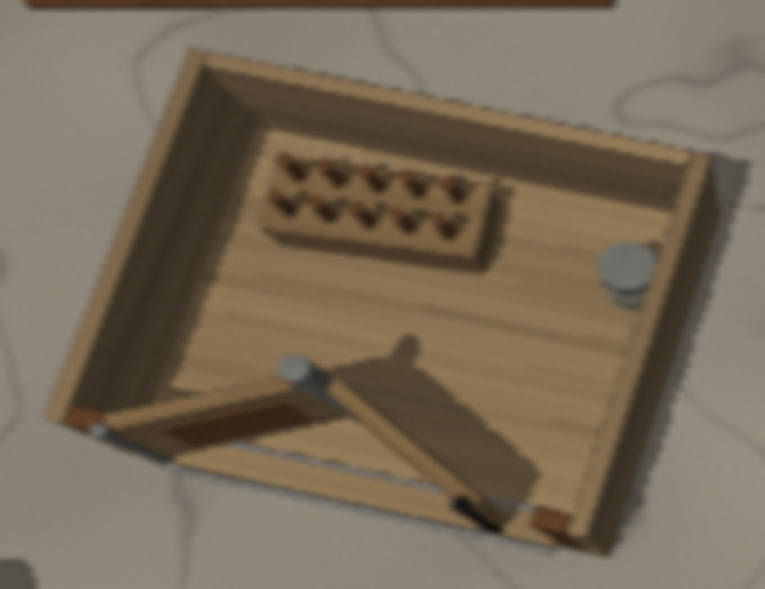

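Run:
```python
from h import *
s=np.load("top0.npz")
f=lambda x,y,z=.12:onz(s,110+x/4.5,95+y/3.8,z)[:2]
piv=f(100,430);pin=f(297,370,.165);FL=f(55,415);BL=f(195,52);BR=f(708,155);FR=f(605,550)
for n in("piv","pin","FL","BL","BR","FR"):print(n,globals()[n].round(3))
u=BL-FL;print(np.linalg.norm(u),np.linalg.norm(BR-BL),np.linalg.norm(FR-FL),np.degrees(np.arctan2(u[1],u[0])),np.degrees(np.arctan2(*(BL-BR)[::-1]))-90)
d=pin-piv;print(np.linalg.norm(d),np.degrees(np.arctan2(d[1],d[0])))
for c in((280,160),(458,188),(458,230),(285,205)):print(f(*c,.08).round(3))
```

```text
piv [0.507 0.368]
pin [0.534 0.26 ]
FL [0.516 0.391]
BL [0.742 0.334]
BR [0.676 0.069]
FR [0.438 0.116]
0.2327873379569101 0.27382636779232317 0.2858023396297876 -14.003106525492386 -13.926989727644454
0.11095250615191427 -76.1722963233004
[0.687 0.298]
[0.669 0.203]
[0.641 0.202]
[0.657 0.294]
```

Checks hold: pin to pivot measures 111 mm, and the bay measures about 0.28 x 0.235. The bay is turned about -14°, so the fold angle is about 0.49 rad. Plan: cage the pin loosely above the panels and drag it along the arc. First I sweep the arm over at height.

drive_tool --targets '[{"tx": 0.9,"ty": 0.9,"wz": 0.05},{"tx": 0.9,"ty": 0.9,"wz": 0.05},{"tx": 0.9,"ty": 0.9,"wz": 0.05},{"tx": 0.9,"ty": 0.9,"wz": 0.05},{"tx": 0.9,"ty": 0.9,"wz": 0.05},{"tx": 0.9,"ty": 0.9,"wz": 0.05},{"tx": 0.9,"ty": 0.9,"wz": 0.05},{"tx": 0.9,"ty": 0.9,"wz": 0.05}]'

```text
validation failed for argument at $.ta...
```

drive_tool --targets '[{"tx": 0.5,"ty": 1,"wz": 0.05},{"tx": 0.5,"ty": 1,"wz": 0.05},{"tx": 0.5,"ty": 1,"wz": 0.05},{"tx": 0.5,"ty": 1,"wz": 0.05},{"tx": 0.5,"ty": 1,"wz": 0.05},{"tx": 0.5,"ty": 1,"wz": 0.05},{"tx": 0.4,"ty": 1,"wz": 0.05},{"tx": 0.3,"ty": 1,"wz": 0.05}]'

```text
validation failed for argument at $.ta...
```

drive_tool --targets '[{"tx": 0.9,"ty": 0.9,"tz": 0,"wx": 0,"wy": 0,"wz": 0.05,"claw": 1},{"tx": 0.9,"ty": 0.9,"tz": 0,"wx": 0,"wy": 0,"wz": 0.05,"claw": 1},{"tx": 0.9,"ty": 0.9,"tz": 0,"wx": 0,"wy": 0,"wz": 0.05,"claw": 1},{"tx": 0.9,"ty": 0.9,"tz": 0,"wx": 0,"wy": 0,"wz": 0.05,"claw": 1},{"tx": 0.9,"ty": 0.9,"tz": 0,"wx": 0,"wy": 0,"wz": 0.05,"claw": 1},{"tx": 0.9,"ty": 0.9,"tz": 0,"wx": 0,"wy": 0,"wz": 0.05,"claw": 1},{"tx": 0.9,"ty": 0.9,"tz": 0,"wx": 0,"wy": 0,"wz": 0.05,"claw": 1},{"tx": 0.9,"ty": 0.9,"tz": 0,"wx": 0,"wy": 0,"wz": 0.05,"claw": 1}]'

```text
clock: 0.9
tool_pos: [0.4084, -0.3776, 0.2465]
eef_rot: [0.934, 0.358, -0.0, -0.0]
contact_force: [0.2, -0.9, -0.3]
opening: 0.999
finger_force: 0.0
```

drive_tool --targets '[{"tx": 0.5,"ty": 1,"tz": 0,"wx": 0,"wy": 0,"wz": 0.05,"claw": 1},{"tx": 0.5,"ty": 1,"tz": 0,"wx": 0,"wy": 0,"wz": 0.05,"claw": 1},{"tx": 0.5,"ty": 1,"tz": 0,"wx": 0,"wy": 0,"wz": 0.05,"claw": 1},{"tx": 0.5,"ty": 1,"tz": 0,"wx": 0,"wy": 0,"wz": 0.05,"claw": 1},{"tx": 0.5,"ty": 1,"tz": 0,"wx": 0,"wy": 0,"wz": 0.05,"claw": 1},{"tx": 0.4,"ty": 1,"tz": 0,"wx": 0,"wy": 0,"wz": 0.05,"claw": 1},{"tx": 0.4,"ty": 1,"tz": 0,"wx": 0,"wy": 0,"wz": 0.05,"claw": 1},{"tx": 0.3,"ty": 1,"tz": 0,"wx": 0,"wy": 0,"wz": 0.05,"claw": 1}]'

```text
clock: 1.7
tool_pos: [0.5162, -0.1375, 0.2465]
eef_rot: [0.839, 0.545, -0.0, -0.0]
contact_force: [0.4, -0.4, 0.3]
opening: 1.003
finger_force: 0.0
```

drive_tool --targets '[{"tx": 0.2,"ty": 1,"tz": 0,"wx": 0,"wy": 0,"wz": 0.07,"claw": 1},{"tx": 0.1,"ty": 1,"tz": 0,"wx": 0,"wy": 0,"wz": 0.07,"claw": 1},{"tx": 0,"ty": 1,"tz": 0,"wx": 0,"wy": 0,"wz": 0.07,"claw": 1},{"tx": 0,"ty": 1,"tz": 0,"wx": 0,"wy": 0,"wz": 0.07,"claw": 1},{"tx": 0,"ty": 1,"tz": 0,"wx": 0,"wy": 0,"wz": 0.07,"claw": 1},{"tx": 0,"ty": 1,"tz": 0,"wx": 0,"wy": 0,"wz": 0.07,"claw": 1},{"tx": 0,"ty": 1,"tz": 0,"wx": 0,"wy": 0,"wz": 0.07,"claw": 1},{"tx": 0,"ty": 1,"tz": 0,"wx": 0,"wy": 0,"wz": 0.07,"claw": 1}]'

```text
clock: 2.5
tool_pos: [0.5244, 0.1021, 0.2465]
eef_rot: [0.645, 0.764, -0.0, -0.0]
contact_force: [0.5, 0.4, -0.2]
opening: 0.996
finger_force: 0.0
```

drive_tool --targets '[{"tx": 0.1,"ty": 0.9,"tz": 0,"wx": 0,"wy": 0,"wz": 0.07,"claw": 1},{"tx": 0.1,"ty": 0.9,"tz": 0,"wx": 0,"wy": 0,"wz": 0,"claw": 1},{"tx": 0.1,"ty": 0.9,"tz": 0,"wx": 0,"wy": 0,"wz": 0,"claw": 1},{"tx": 0.1,"ty": 0.9,"tz": 0,"wx": 0,"wy": 0,"wz": 0,"claw": 1},{"tx": 0,"ty": 0.9,"tz": 0,"wx": 0,"wy": 0,"wz": 0,"claw": 1},{"tx": 0,"ty": 0.7,"tz": 0,"wx": 0,"wy": 0,"wz": 0,"claw": 1},{"tx": 0,"ty": 0,"tz": 0,"wx": 0,"wy": 0,"wz": 0,"claw": 1},{"tx": 0,"ty": 0,"tz": 0,"wx": 0,"wy": 0,"wz": 0,"claw": 1}]'

```text
clock: 3.3
tool_pos: [0.5365, 0.2563, 0.2462]
eef_rot: [0.618, 0.786, -0.001, 0.0]
contact_force: [-0.7, -0.5, -0.5]
opening: 0.996
finger_force: 0.0
```

Run:
```python
from plant import r, vision
from h import *;import cv2
s=vision.snapshot("wrist");cv2.imwrite("pics/w1.png",s["image"]);P=cloud(s);h=P[...,2]
print(r.get_state()["tool_pos"],s["cam_to_world"].round(3).tolist())
m=((h>.135)&(h<.175)).astype(np.uint8)
n,l,st,c=cv2.connectedComponentsWithStats(m)
for i in range(1,n):
    if st[i,4]>20: print(st[i],c[i].round(1),np.nanmedian(P[l==i],0).round(3),onz(s,*c[i],.165).round(3))
```

```text
[0.53686031 0.25533854 0.24626562] [[0.972, -0.225, -0.075, 0.517], [0.237, 0.92, 0.311, 0.339], [-0.001, -0.32, 0.947, 0.384], [0.0, 0.0, 0.0, 1.0]]
[269 199  22  31 517] [279.2 214.4] [0.537 0.266 0.164] [0.536 0.267 0.165]
```

View pics/w1.png

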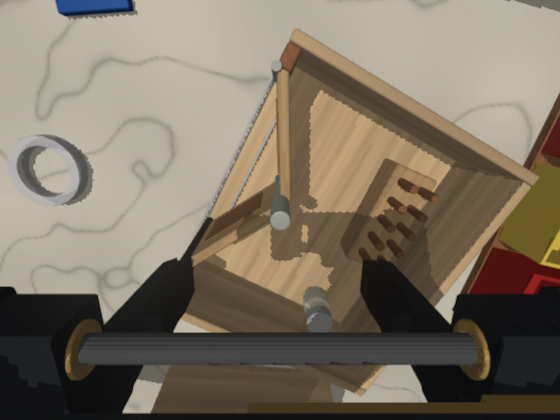

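The wrist view shows the pin top disc at about (280,219), between the fingers, and the pivot pin at about (277,67). I'll ray-cast both and work out the arc.

Run:
```python
from plant import vision
from h import *
s=vision.snapshot("wrist");P=cloud(s)
print(P[67,277],P[219,280])
pin=onz(s,280,219,.165)[:2];piv=onz(s,277,67,P[67,277][2])[:2];d=pin-piv
a=np.degrees(np.arctan2(d[1],d[0]));print(pin,piv,np.linalg.norm(d),a)
for x,y in((295,33),(532,181)):print(onz(s,x,y,.12))
```

```text
[0.51047086 0.36612608 0.12141103] [0.53796591 0.2622351  0.16447227]
[0.53791659 0.26241691] [0.51047086 0.36612608] 0.10727935966795961 -75.17697400832662
[0.51799269 0.39175913 0.12      ]
[0.74338062 0.33125334 0.12      ]
```

drive_tool --targets '[{"tx": 0,"ty": 0.2,"tz": -0.6,"wx": 0,"wy": 0,"wz": 0,"claw": 1},{"tx": 0,"ty": 0,"tz": -0.6,"wx": 0,"wy": 0,"wz": 0,"claw": 1},{"tx": 0,"ty": 0,"tz": -0.6,"wx": 0,"wy": 0,"wz": 0,"claw": 1},{"tx": 0,"ty": 0,"tz": -0.6,"wx": 0,"wy": 0,"wz": 0,"claw": 1},{"tx": 0,"ty": 0,"tz": -0.6,"wx": 0,"wy": 0,"wz": 0,"claw": 1},{"tx": 0,"ty": 0,"tz": -0.6,"wx": 0,"wy": 0,"wz": 0,"claw": 1},{"tx": 0,"ty": 0,"tz": 0,"wx": 0,"wy": 0,"wz": 0,"claw": 1},{"tx": 0,"ty": 0,"tz": 0,"wx": 0,"wy": 0,"wz": 0,"claw": 1}]'

```text
clock: 4.2
tool_pos: [0.5371, 0.2619, 0.1389]
eef_rot: [0.619, 0.786, -0.0, 0.0]
contact_force: [0.1, -0.6, 0.1]
opening: 0.996
finger_force: 0.0
```

drive_tool --targets '[{"tx": 0,"ty": 0,"tz": 0,"wx": 0,"wy": 0,"wz": 0,"claw": -0.5},{"tx": 0,"ty": 0,"tz": 0,"wx": 0,"wy": 0,"wz": 0,"claw": -0.5},{"tx": 0,"ty": 0,"tz": 0,"wx": 0,"wy": 0,"wz": 0,"claw": -0.5},{"tx": 0,"ty": 0,"tz": 0,"wx": 0,"wy": 0,"wz": 0,"claw": -0.5},{"tx": 0,"ty": 0,"tz": 0,"wx": 0,"wy": 0,"wz": 0,"claw": -0.5},{"tx": 0,"ty": 0,"tz": 0,"wx": 0,"wy": 0,"wz": 0,"claw": -0.5},{"tx": 0,"ty": 0,"tz": 0,"wx": 0,"wy": 0,"wz": 0,"claw": -0.5},{"tx": 0,"ty": 0,"tz": 0,"wx": 0,"wy": 0,"wz": 0,"claw": -0.5}]' --force 5

```text
clock: 5.0
tool_pos: [0.5367, 0.2632, 0.1387]
eef_rot: [0.618, 0.786, 0.0, 0.0]
contact_force: [0.7, 1.1, -0.1]
opening: 0.3
finger_force: 0.0
```

drive_tool --targets '[{"tx": 0.221,"ty": 0.066,"tz": 0,"wx": 0,"wy": 0,"wz": 0.06,"claw": -0.5},{"tx": 0.216,"ty": 0.08,"tz": 0,"wx": 0,"wy": 0,"wz": 0.06,"claw": -0.5},{"tx": 0.211,"ty": 0.093,"tz": 0,"wx": 0,"wy": 0,"wz": 0.06,"claw": -0.5},{"tx": 0.205,"ty": 0.106,"tz": 0,"wx": 0,"wy": 0,"wz": 0.06,"claw": -0.5},{"tx": 0.197,"ty": 0.119,"tz": 0,"wx": 0,"wy": 0,"wz": 0.06,"claw": -0.5},{"tx": 0.19,"ty": 0.131,"tz": 0,"wx": 0,"wy": 0,"wz": 0.06,"claw": -0.5},{"tx": 0.181,"ty": 0.142,"tz": 0,"wx": 0,"wy": 0,"wz": 0.06,"claw": -0.5},{"tx": 0.172,"ty": 0.154,"tz": 0,"wx": 0,"wy": 0,"wz": 0.06,"claw": -0.5}]'

```text
clock: 5.8
tool_pos: [0.5841, 0.2898, 0.1385]
eef_rot: [0.402, 0.916, -0.001, -0.0]
contact_force: [-2.0, -1.2, 1.0]
opening: 0.25
finger_force: 0.6
```

Run:
```python
from plant import vision
import cv2
cv2.imwrite("pics/w2.png",vision.snapshot("scene")["image"])
```

```text
(no output)
```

View pics/w2.png

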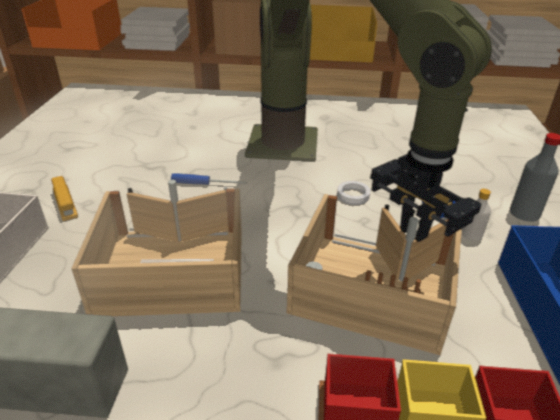

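The pin, at (412,225), is caged between the fingers and the door is following. Next is the second half of the arc.

drive_tool --targets '[{"tx": 0.162,"ty": 0.164,"tz": 0,"wx": 0,"wy": 0,"wz": 0.06,"claw": -0.5},{"tx": 0.151,"ty": 0.174,"tz": 0,"wx": 0,"wy": 0,"wz": 0.06,"claw": -0.5},{"tx": 0.14,"ty": 0.183,"tz": 0,"wx": 0,"wy": 0,"wz": 0.06,"claw": -0.5},{"tx": 0.128,"ty": 0.191,"tz": 0,"wx": 0,"wy": 0,"wz": 0.06,"claw": -0.5},{"tx": 0.116,"ty": 0.199,"tz": 0,"wx": 0,"wy": 0,"wz": 0.06,"claw": -0.5},{"tx": 0.103,"ty": 0.206,"tz": 0,"wx": 0,"wy": 0,"wz": 0.06,"claw": -0.5},{"tx": 0.09,"ty": 0.212,"tz": 0,"wx": 0,"wy": 0,"wz": 0.06,"claw": -0.5},{"tx": 0.077,"ty": 0.217,"tz": 0,"wx": 0,"wy": 0,"wz": 0.06,"claw": -0.5}]'

```text
clock: 6.65
tool_pos: [0.613, 0.3358, 0.1383]
eef_rot: [0.162, 0.987, -0.001, -0.001]
contact_force: [-1.5, -0.6, 0.2]
opening: 0.253
finger_force: 0.6
```

drive_tool --targets '[{"tx": 0,"ty": 0,"tz": 0,"wx": 0,"wy": 0,"wz": 0,"claw": -0.5},{"tx": 0,"ty": 0,"tz": 0,"wx": 0,"wy": 0,"wz": 0,"claw": -0.5},{"tx": 0,"ty": 0,"tz": 0,"wx": 0,"wy": 0,"wz": 0,"claw": -0.5},{"tx": 0,"ty": 0,"tz": 0,"wx": 0,"wy": 0,"wz": 0,"claw": -0.5},{"tx": 0,"ty": 0,"tz": 0,"wx": 0,"wy": 0,"wz": 0,"claw": -0.5},{"tx": 0,"ty": 0,"tz": 0,"wx": 0,"wy": 0,"wz": 0,"claw": -0.5},{"tx": 0,"ty": 0,"tz": 0,"wx": 0,"wy": 0,"wz": 0,"claw": -0.5},{"tx": 0,"ty": 0,"tz": 0,"wx": 0,"wy": 0,"wz": 0,"claw": -0.5}]'

```text
clock: 7.45
tool_pos: [0.6136, 0.3362, 0.1387]
eef_rot: [0.163, 0.987, 0.0, 0.0]
contact_force: [0.3, -0.1, 0.6]
opening: 0.253
finger_force: 0.0
```

Run:
```python
from plant import vision
from h import *;import cv2
s=vision.snapshot("wrist");cv2.imwrite("pics/w3.png",s["image"])
```

```text
(no output)
```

View pics/w3.png

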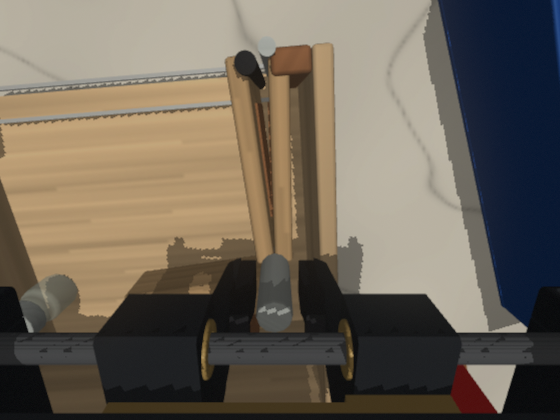

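The panels are folded together along the left wall, with the pin between the fingers at (274,290). I'll nudge a few mm toward the stop, then release and lift.

drive_tool --targets '[{"tx": 0.02,"ty": 0.06,"tz": 0,"wx": 0,"wy": 0,"wz": 0,"claw": -0.5},{"tx": 0.02,"ty": 0.06,"tz": 0,"wx": 0,"wy": 0,"wz": 0,"claw": -0.5},{"tx": 0,"ty": 0,"tz": 0,"wx": 0,"wy": 0,"wz": 0,"claw": -0.5},{"tx": -0.02,"ty": -0.06,"tz": 0,"wx": 0,"wy": 0,"wz": 0,"claw": 0},{"tx": 0,"ty": 0,"tz": 0,"wx": 0,"wy": 0,"wz": 0,"claw": 0},{"tx": 0,"ty": 0,"tz": 0,"wx": 0,"wy": 0,"wz": 0,"claw": 0},{"tx": 0,"ty": 0,"tz": 0,"wx": 0,"wy": 0,"wz": 0,"claw": 0},{"tx": 0,"ty": 0,"tz": 0,"wx": 0,"wy": 0,"wz": 0,"claw": 0}]'

```text
clock: 8.3
tool_pos: [0.6141, 0.3383, 0.1387]
eef_rot: [0.163, 0.987, 0.0, -0.0]
contact_force: [-0.8, 0.5, 0.7]
opening: 0.502
finger_force: 0.0
```

drive_tool --targets '[{"tx": 0,"ty": 0,"tz": 0.7,"wx": 0,"wy": 0,"wz": 0,"claw": 0},{"tx": 0,"ty": 0,"tz": 0.7,"wx": 0,"wy": 0,"wz": 0,"claw": 0},{"tx": 0,"ty": 0,"tz": 0.7,"wx": 0,"wy": 0,"wz": 0,"claw": 0},{"tx": 0,"ty": 0,"tz": 0.7,"wx": 0,"wy": 0,"wz": 0,"claw": 0},{"tx": 0,"ty": 0,"tz": 0.7,"wx": 0,"wy": 0,"wz": 0,"claw": 0},{"tx": 0,"ty": 0,"tz": 0.7,"wx": 0,"wy": 0,"wz": 0,"claw": 0},{"tx": 0,"ty": 0,"tz": 0,"wx": 0,"wy": 0,"wz": 0,"claw": 0},{"tx": 0,"ty": 0,"tz": 0,"wx": 0,"wy": 0,"wz": 0,"claw": 0}]'

```text
clock: 9.1
tool_pos: [0.6141, 0.338, 0.2644]
eef_rot: [0.163, 0.987, -0.0, 0.0]
contact_force: [-0.3, -0.4, -1.0]
opening: 0.498
finger_force: 0.0
```

Run:
```python
from plant import vision
from h import *;import cv2
s=vision.snapshot("wrist");cv2.imwrite("pics/w4.png",s["image"]);P=cloud(s);h=P[...,2]
m=((h>.158)&(h<.175)).astype(np.uint8)
n,l,st,c=cv2.connectedComponentsWithStats(m)
for i in range(1,n):
    if st[i,4]>20:
        p=onz(s,*c[i],.165);d=p[:2]-[.511,.367];print(c[i],p,np.hypot(*d),"theta",np.arctan2(d[1],d[0])+np.radians(105))
```

```text
[273.50324675 216.73701299] [0.61244802 0.33703564 0.165     ] 0.10578073050009017 theta 1.5453951172416591
```

View pics/w4.png

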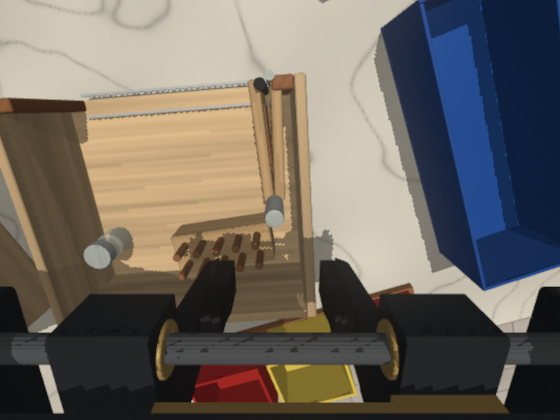

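The door is at about 1.53 rad, fully folded with the pin at (274,212). The gripper is clear and the block looks undisturbed.

```bash
python3 -c "
from plant import workorder
print(workorder.finish_job())"
```

```text
the job is handed in; nothing more can be done
None
```

I folded the dowel-block bay's door back to about 1.53 rad (measured from the wrist camera, ±0.03 or so) and handed the job in at about 9 s. The arm never went near the other door, the dowel block looked undisturbed, and the gripper was clear of everything.

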